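Index the tasting carousel by one turn of its hand wheel

ROBOT

A 6-joint arm with a two-finger parallel gripper is mounted at the origin on the work surface. World frame = base frame: x ahead of the robot, y to its left, z up, the work surface at z = 0. Lengths are in m, angles in rad, forces in N, time in s.
With the tool pointing down it reaches from about 0.25 to 0.725 m from the base axis. Payload 4 kg.
Tool frame: the origin (TCP) lies at the very end of the fingers, on their centre line; the grasp point (between the pads) lies bot.grasp_offset behind it (bot.grasp_offset is the distance from the TCP to the grasp point, in m); z points along the fingers, y is the direction in which the jaws open and shut (so a half turn about z gives the same grasp; the last joint's range is limited). The gripper opens to 85 mm and grips with 20 to 120 N. Pads are 22 mm wide; open, the fingers measure 114 mm over their backs; the gripper's body (76 mm by 85 mm) begins 54 mm behind the grasp point. The pads swing forward as they close: fully open they stand 13 mm farther back than shut.
Start: joints at [-1.137, 0.241, 0.005, 1.335, 0, 1.571], TCP at [0.21, -0.454, 0.231] pointing down, gripper open.
Joint ranges: [-2.72, 2.72], [-1.05, 1.87], [-1.09, 1.28], [-1.99, 2.15], [-1.42, 1.44], [-3.14, 3.14]. Speed limits (rad/s): [2.79, 2.79, 3.14, 3.14, 3.14, 3.14].

INTERFACE

Orientations are given as a unit quaternion [x, y, z, w].
In Python, from workcell import bot gives the robot as it stands. The module is installed in compiled form; this text tells all that it offers.
- The arm moves only by the shell command python3 -m jog 'ROWS' [OPENING]. ROWS is JSON, a list that holds one entry, the list of rows, each a list of 6 numbers: the shift along the tool's x, y, z in m, then the turn, a rotation vector about the tool's x, y, z in degrees. In form: [[[dx, dy, dz, wx, wy, wz], ...]]. A call has 1 to 12 rows; each row shifts and turns the pose as measured when the row begins, along the tool's axes as they then stand; what a row does not reach is not made up. A row lasts 1/8 s, in which the tool goes at most 62.5 mm and 10.7 degrees, less where a joint would pass 70% of its speed; a pose out of reach is approached as far as the arm can. A call is refused whole if a number of a shift passes 0.0625 or a number of a turn 10.7, either way. A call with a gripper value outside its range is refused whole. OPENING is the finger opening in m, from 0 to 0.0854, set as the call begins (- or left out, the last holds). The fingers move at their own pace and stop on an object; the grip force is fixed at half the most. Time passes only in rows, so rows that do not move let the fingers close. It gives the time, the measured TCP pose, the force and the opening at its end, in the units of the state.
- bot.get_obs(): the state, without advancing time (a new reading comes with each control period).
- bot.camera(name): name is "scene" or "top"; returns a dict with "pixels" (400x640x3 uint8, red, green, blue), "fx", "fy", "cx", "cy" (pixels), "rvec" (rotation vector, rad) and "tvec" (3), from world to camera coordinates, as OpenCV has them. Camera axes: x right, y down, z forward; pixel columns grow to the right and rows downward; lengths in m; the calibration is good to about 2 mm. A picture is of the moment at which its call begins. There is no depth.
- bot.job_done(): hands the job in, once; it reports no verdict.
The state is a dict: "clock": time; "joint_pos": joint angles; "joint_vel": joint speeds; "tau": joint torques, N m; "eef_pos": TCP position; "tool_rot": TCP orientation; "ft_force": force on the tool from outside, world axes, zero at the start; "ft_torque": the same for the moment, N m; "grip_width": finger opening in m.
Only numpy, scipy, OpenCV 4.12 (cv2) and the standard library are available. Lean on these libraries where they do the work, as an engineer would, in place of code of your own. Each camera call takes 0.05 s, during which the arm holds its last target. There are 200 camera calls.

TASK

Bring the next covered tasting glass to the brass serving post: with the outside of the fingers, gently push the hand wheel round by its upright spoke handle, clockwise seen from above, through exactly one full turn, so that the handle stops where it began, and then come away. Push the handle only, do not grip it, do not run past and turn back; do not touch the carousel or its glasses, and leave the mug, the loose glass and the bottle where they stand.

Things in the scene. Friction and masses are not known exactly. Their poses are not given: they have to be found in the camera images.
- base: Grey machine base, fixed to the table, 40 mm high: a slab 170 mm wide (its x) and 400 mm long (its y, from -80 to +320 mm). Its origin is on the table directly under the hand wheel's vertical axis; its +y points to the carousel, whose vertical axis is 280 mm away along +y. A brass index strip on the slab's top, 46 to 76 mm out from the wheel's axis along the base's -y, lies under the handle's home place. The base lies anywhere with any yaw between about -0.7 and 0.45 rad.
- hub (a point): Centre of the hand wheel: a level steel wheel of three spokes, on the vertical axis, 95 mm above the table. The rim is a round bar of 7 mm radius on a circle of 75 mm radius, so its top is 102 mm above the table; the hub's top is at 108 mm, and all else of the wheel but the handle lies at or below 102 mm.
- handle: Black upright handle on the rim at the end of one spoke, round, 24 mm in diameter, a sleeve that revolves freely on its own upright pin and is otherwise fast to the wheel. Its origin is at the rim's centre line, 75 mm from the wheel's axis and 95 mm above the table; it stands straight up to 165 mm above the table. It starts on the base's -y side of the hub.
- wheel (a joint): Turn of the hand wheel in rad, 0 at the start with the handle over the index strip, growing clockwise seen from above; one full turn is 6.283. Friction holds it where it is left; a steady push of about 4 N on the handle turns it, and it hardly coasts. No stops within the turn.
- carousel: Round aluminium turntable, 260 mm in diameter, 10 mm thick, its origin on its axis at the underside, 58 mm above the table, carrying six covered amber nosing glasses fixed on it 95 mm from its axis (54 mm in diameter, lid knobs up to 169 mm above the table). Geared to the hand wheel: it turns counter-clockwise by one sixth of the wheel's turn. Not to be touched.
- next_glass (a point): Foot of the glass on the carousel that is next to be served, 68 mm above the table; one wheel turn brings it to the serving post.
- serving_mark (a point): Top of the brass serving post, fixed on the base's +x side of the carousel, 142 mm from the carousel's axis, 70 mm above the table. A glass that stands at it has its foot 47 mm from this point horizontally.
- mug: Free-standing bystander, leave it alone: dark green travel mug with black lid, 76 mm in diameter, 146 mm high, origin at the centre of its underside.
- nosing_glass: Free-standing bystander, leave it alone: clear stemmed nosing glass, 60 mm in diameter, 120 mm high, origin at the centre of its foot.
- sample_bottle: Free-standing bystander, leave it alone: green sample bottle with black cap, 56 mm in diameter, 140 mm high, origin at the centre of its underside.

How it is judged:
On the way, in this order (a step that is already met when the one before it is completed fails the run):
1. the wheel is in the first half of its turn, pushed by its handle (value of joint wheel between 0.8 and 2.8 rad and contact force between the fingers and handle above 0.3 N), for 0.05 s.
2. the wheel is in the second half of its turn, pushed by its handle (value of joint wheel between 3.6 and 5.8 rad and contact force between the fingers and handle above 0.3 N), for 0.05 s.
At the end, for the whole second after the job is handed in: The wheel has made one clockwise turn to within 0.14 rad (8 degrees), its handle is back within 12 mm of where it began, and it is at rest; the next glass stands at the serving post (within 52 mm of it, 47 mm being exact); mug, loose glass and bottle upright and within 20 mm of their places (value of joint wheel between 6.143 and 6.423 rad and distance of handle from where it was at the start of the episode below 0.012 m and velocity of joint wheel between -0.05 and 0.05 rad/s and horizontal distance between next_glass and serving_mark below 0.052 m and distance of each of mug, nosing_glass, sample_bottle from where it was at the start of the episode below 0.02 m and angle between each of mug, nosing_glass, sample_bottle's own z axis and vertical below 0.1 rad); the robot touches nothing.
It fails at once if the wheel is turned more than 0.3 rad past the full turn (value of joint wheel above 6.583 rad).
It fails at once if the wheel is turned backwards from its start by more than 0.25 rad (value of joint wheel below -0.25 rad).
It fails at once if the handle is gripped or shoved with more than 25 N (contact force between the fingers and handle above 25 N).
It fails at once if the carousel or its glasses are touched with more than 1 N (contact force between any of the fingers, the arm and carousel above 1 N).
It fails at once if a bystander is shifted by more than 20 mm, lifted or tipped (distance of any of mug, nosing_glass, sample_bottle from where it was at the start of the episode above 0.02 m or angle between any of mug, nosing_glass, sample_bottle's own z axis and vertical above 0.3 rad).
It also fails if it takes over 67 s, if anything falls off the work surface, if the arm or the gripper's body presses on something with over 40 N, if the wrist force passes 120 N, or if a joint passes its speed limit or range.

## Working session

There is one attempt and no reset: what is moved stays moved. The work goes in short steps, Python scripts to look and compute and a shell command to move; the robot and the scene stay as the last step left them, time stands still between calls to the robot, and variables do not carry over. Pictures are saved under pics/ and viewed, on a budget of 10 in all, crops included, one or two more only if the job needs it, and the job is handed in when it is done.

```bash
mkdir -p pics; cat > h.py <<'E'
import numpy as np, cv2
from scipy.spatial.transform import Rotation as R
from workcell import bot
def cam(n):
    c=bot.camera(n); c['R']=R.from_rotvec(np.ravel(c['rvec'])).as_matrix(); c['t']=np.ravel(c['tvec']); return c
def plane(c,u,v,z):
    d=c['R'].T@np.array([(u-c['cx'])/c['fx'],(v-c['cy'])/c['fy'],1]); o=-c['R'].T@c['t']
    return o+d*(z-o[2])/d[2]
def proj(c,p):
    q=c['R']@np.array(p)+c['t']; return c['fx']*q[0]/q[2]+c['cx'],c['fy']*q[1]/q[2]+c['cy']
def save(c,f): cv2.imwrite('pics/'+f,c['pixels'][:,:,::-1])
E
python3 - <<'E'
from h import *
for n in('top','scene'):
    c=cam(n); save(c,n+'0.png'); np.save(n+'0.npy',c,allow_pickle=True); print(n,-c['R'].T@c['t'],c['fx'],c['R'][2])
o=bot.get_obs(); print(o, R.from_quat(o['tool_rot']).as_matrix(), bot.grasp_offset)
E
```

```text
top [ 0.37247792 -0.00886638  0.95901955] 442.1869978942802 [ 0.2369746   0.020829   -0.97129254]
scene [ 1.19500628 -0.14181968  0.77799494] 370.6655981594442 [-0.66313509  0.15016029 -0.73328285]
{'clock': 0.1, 'joint_pos': array([-1.13700013e+00,  2.41345419e-01,  3.83981648e-03,  1.33521175e+00,
        1.75891927e-05,  1.57078129e+00]), 'joint_vel': array([ 4.58984255e-04, -1.47947287e-03,  5.08156933e-03, -1.94246086e-03,
        7.43608542e-04,  4.07591095e-05]), 'tau': array([-6.76268646e-04, -3.73138583e+01,  2.53010148e+01,  1.08737583e-02,
        2.69916463e-06,  2.45754717e-05]), 'eef_pos': array([ 0.20992029, -0.45315987,  0.2304908 ]), 'tool_rot': array([ 9.76567614e-01,  2.15208673e-01, -1.98107613e-04, -9.39899389e-04]), 'ft_force': array([-0.71934203,  1.00420485, -0.3443828 ]), 'ft_torque': array([-0.00138933,  0.01980702,  0.02429863]), 'grip_width': 0.0852006593409054} [[ 9.07370376e-01  4.20331268e-01 -7.91479959e-04]
 [ 4.20332013e-01 -9.07368687e-01  1.75048165e-03]
 [ 1.76180423e-05 -1.92101956e-03 -9.99998155e-01]] 0.0187
```

View pics/top0.png

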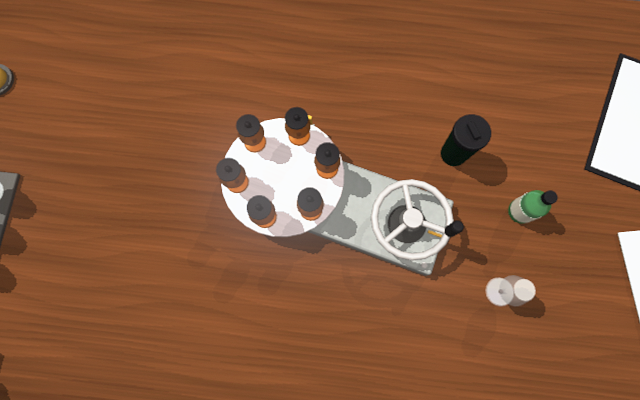

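View pics/scene0.png

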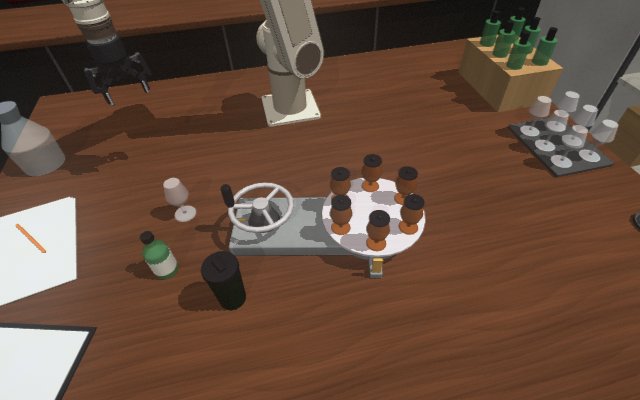

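Top view: rim centred near (413,219), handle top near (454,228), carousel (282,177), mug (470,132), bottle (535,205), clear glass (510,291). Scene view: rim near (261,207), handle top near (227,189), serving post (376,267), mug (222,265), bottle (158,256), glass (178,200).

```bash
python3 - <<'E'
from h import *
T=np.load('top0.npy',allow_pickle=True).item(); S=np.load('scene0.npy',allow_pickle=True).item()
def mask(c,box,f):
    x0,y0,x1,y1=box; h=cv2.cvtColor(c['pixels'],cv2.COLOR_RGB2HSV).astype(int); m=f(h[...,0],h[...,1],h[...,2]).astype(np.uint8)
    k=np.zeros_like(m);k[y0:y1,x0:x1]=m[y0:y1,x0:x1]; return k
white=lambda h,s,v:(s<45)&(v>185)
dark=lambda h,s,v:(v<45)
def circ(c,box,z,nm):
    m=mask(c,box,white); n,l,st,ce=cv2.connectedComponentsWithStats(m); i=1+np.argmax(st[1:,4]); m=(l==i).astype(np.uint8)
    k=max(cv2.findContours(m,0,1)[0],key=cv2.contourArea); hull=cv2.convexHull(k)[:,0]
    P=np.array([plane(c,u,v,z)[:2] for u,v in hull])
    A=np.c_[2*P,np.ones(len(P))]; s=np.linalg.lstsq(A,(P**2).sum(1),rcond=None)[0]
    r=np.sqrt(s[2]+s[0]**2+s[1]**2); print(nm,s[:2],'r',r,'rms',np.std(np.hypot(*(P-s[:2]).T)),st[i]); return s[:2]
w1=circ(T,(365,172,462,265),.097,'rim top'); w2=circ(S,(225,180,297,235),.097,'rim scene')
c1=circ(T,(215,112,350,240),.068,'car top'); c2=circ(S,(318,178,430,252),.068,'car scene')
for nm,c,b in (('T',T,(444,215,470,242)),('S',S,(218,180,238,212))):
    m=mask(c,b,dark); ys,xs=np.nonzero(m); print(nm,'handle',len(xs),xs.min(),xs.max(),ys.min(),ys.max(),xs.mean(),ys.mean(),[plane(c,xs.mean(),ys.mean(),.135)])
w=(w1+w2)/2; cc=(c1+c2)/2; d=cc-w; print('dist',np.hypot(*d)); d/=np.hypot(*d); yaw=np.arctan2(-d[0],d[1]); print('hub',w,'yaw',yaw)
h=w-.075*d; print('handle pred',h)
print('top proj',proj(T,[*h,.165]),proj(T,[*h,.102]),'scene',proj(S,[*h,.165]),proj(S,[*h,.102]),'post',proj(S,[*(cc+.142*np.array([d[1],-d[0]])),.07]))
# triangulated heights: hub top
def tri(a,b):
    P=[c['K']@np.c_[c['R'],c['t']] for c in (T,S)]; X=cv2.triangulatePoints(P[0],P[1],np.array(a,float),np.array(b,float)); return (X[:3]/X[3]).ravel()
for c in(T,S): c['K']=np.array([[c['fx'],0,c['cx']],[0,c['fy'],c['cy']],[0,0,1]])
print('tri handle top',tri((456,226),(227,188)),'hub',tri((413,217),(261,203)))
print('mug top',plane(T,472,133,.146),plane(S,222,265,.146),'bottle cap',plane(T,549,198,.14),plane(S,148,238,.14),'glass foot',plane(T,500,292,0),plane(S,185,213,0))
for n,c,b in(('t1',T,(360,160,480,270)),('s1',S,(200,170,310,260))):
    p=c['pixels'][b[1]:b[3],b[0]:b[2],::-1]; cv2.imwrite(f'pics/{n}.png',cv2.resize(p,None,fx=5,fy=5,interpolation=2))
E
```

```text
rim top [ 0.55991892 -0.14128508] r 0.09613159745050474 rms 0.008206318396230807 [ 365  172   88   90 4153]
rim scene [ 0.55105589 -0.16447146] r 0.0788725531694025 rms 0.0008679231983299434 [229 183  64  48 678]
car top [0.62457353 0.10670349] r 0.12897132807690545 rms 0.0004570242142154087 [ 221  118  123  118 7378]
car scene [0.61885807 0.09643022] r 0.08166189185325115 rms 0.006718543377860729 [ 347  191   55   44 1094]
T handle 127 445 463 221 236 452.0314960629921 229.5984251968504 [array([ 0.53388524, -0.23458323,  0.135     ])]
S handle 139 222 233 188 206 228.05755395683454 197.25899280575538 [array([ 0.54197863, -0.23652991,  0.135     ])]
dist 0.2629230322854689
hub [ 0.55548741 -0.15287827] yaw -0.2546355308602879
handle pred [ 0.53659545 -0.2254599 ]
top proj (np.float64(451.7193305266726), np.float64(224.9090002999865)) (np.float64(442.6888868694425), np.float64(230.49568173753335)) scene (np.float64(229.91921375358808), np.float64(186.03499343957108)) (np.float64(235.2802214371808), np.float64(204.01412045889887)) post (np.float64(375.3235348685473), np.float64(259.12815401282865))
tri handle top [ 0.53636337 -0.23401076  0.16051654] hub [ 0.55585483 -0.16393905  0.1086642 ]
mug top [ 0.7280352 -0.2630827  0.146    ] [ 0.74089756 -0.25907987  0.146     ] bottle cap [ 0.61392314 -0.41513603  0.14      ] [ 0.6253377  -0.41292637  0.14      ] glass foot [ 0.43715879 -0.37825296  0.        ] [ 0.43502682 -0.37783721  0.        ]
```

View pics/t1.png

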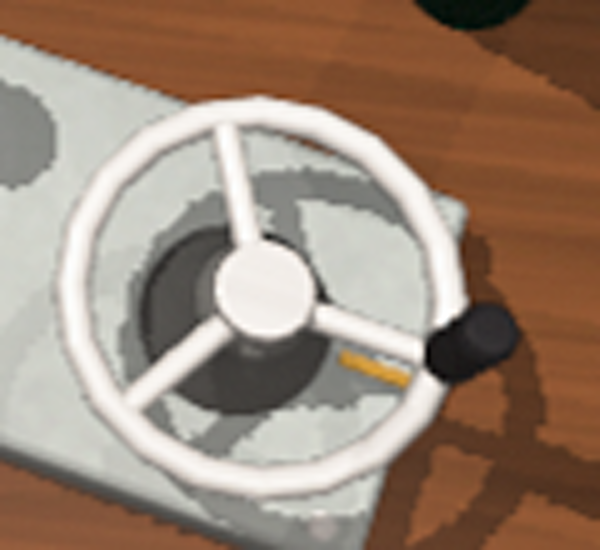

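Enlarged top view: rim spans about (372..453, 179..259) in full-image pixels, with the hub disc at (412.6,218) and the handle top at about (459,226). The clean fits agree: hub ≈ (.5555,-.164), its triangulated top .1087, and carousel (.6246,.1067), 279 mm away. The handle comes out at ≈ (.537,-.2355) with its top at about .161. The white-mask circle fits for "rim top" and "car scene" were contaminated, so I'm dropping them. Next I close the fingers and turn the wrist.

```bash
python3 -m jog '[[[0,0,0,0,0,-10.7],[0,0,0,0,0,-10.7],[0,0,0,0,0,-10.7],[0,0,0,0,0,-10.7],[0,0,0,0,0,-10.7],[0,0,0,0,0,-10.7],[0,0,0,0,0,-10.7],[0,0,0,0,0,-10.7],[0,0,0,0,0,-10.7],[0,0,0,0,0,-10.7],[0,0,0,0,0,-10.7],[0,0,0,0,0,-10.7]]]' 0
cat > s.py <<'E'
from h import *
H=np.array([.5555,-.1640]); D=np.array([.2475,.969])
D/=np.hypot(*D)
def st():
    o=bot.get_obs(); M=R.from_quat(o['tool_rot']).as_matrix(); p=o['eef_pos']
    yaw=np.degrees(np.arctan2(M[1,0],M[0,0])); r=p[:2]-H
    phi=np.degrees(np.arctan2(-D[1],-D[0])-np.arctan2(r[1],r[0]))  # clockwise angle of TCP from home
    print('t',round(o['clock'],2),'tcp',p.round(4),'yaw',yaw.round(1),'tilt',M[2,:2].round(3),'q',np.degrees(o['joint_pos']).round(1),'F',o['ft_force'].round(1),'rad',np.hypot(*r).round(4),'phi',((phi+60)%360-60).round(1),'w',round(o['grip_width'],4))
    return p,M
def to(x,y,z):
    p,M=st(); print('tool shift',(M.T@(np.array([x,y,z])-p)).round(4))
E
python3 -c "
from s import *
to(.577,-.2455,.231)"
```

```text
clock: 1.6
eef_pos: [0.2079, -0.4488, 0.2238]
tool_rot: [0.224, 0.974, 0.007, -0.005]
ft_force: [-0.8, 0.3, -0.0]
grip_width: -0.0001
t 1.6 tcp [ 0.2079 -0.4488  0.2238] yaw 154.1 tilt [0.013 0.011] q [-65.1  14.2  -0.4  76.5   0.  -39.2] F [-0.8  0.3 -0. ] rad 0.4494 phi 36.3 w -0.0001
tool shift [-0.243   0.3443 -0.0067]
```

```bash
python3 -m jog '[[[0,0,-0.002,0.6,-0.7,-10.6],[0,0,0,0,0,-10.7],[0,0,0,0,0,-10.7],[0,0,0,0,0,-10.7],[0,0,0,0,0,-10.7],[0,0,0,0,0,-10.7],[0,0,0,0,0,-10.7],[0,0,0,0,0,-10.7],[0,0,0,0,0,-10.7],[0,0,0,0,0,-10.7],[0,0,0,0,0,-10.7],[0,0,0,0,0,-10.7]]]'  >/dev/null
python3 -c "
from s import *
to(.577,-.2455,.231)"
```

```text
t 3.1 tcp [ 0.2059 -0.4445  0.2193] yaw -77.0 tilt [-0.016  0.002] q [-6.520e+01  1.370e+01 -1.700e+00  7.560e+01  1.000e-01 -1.681e+02] F [ 1.  -0.4  0.3] rad 0.4482 phi 36.9 w 0.0003
tool shift [-0.1108 -0.4063 -0.0109]
```

```bash
python3 -m jog '[[[-0.0111,-0.0406,-0.004,0.1,0.9,-3.9],[-0.0083,-0.0413,-0.004,0,0,-3.9],[-0.0053,-0.0418,-0.003,0,0,-3.9],[-0.0024,-0.042,-0.002,0,0,-3.9],[0.0005,-0.0421,-0.002,0,0,-3.9]]]'  >/dev/null
python3 -c "
from s import *
to(.577,-.2455,.2)"
```

```text
t 3.73 tcp [ 0.3931 -0.3429  0.232 ] yaw -57.3 tilt [-0.005  0.001] q [ -41.1   16.5    4.    77.8    0.  -163.8] F [ 0.4 -0.9 -0.7] rad 0.2416 phi 27.9 w -0.0002
tool shift [ 0.0177 -0.2074  0.0317]
```

```bash
python3 -m jog '[[[0.0035,-0.0415,0,0,0.3,-3.9],[0.0064,-0.0411,0,0,0,-3.9],[0.0093,-0.0406,0,0,0,-3.9],[0.0121,-0.0398,0,0,0,-3.9],[0.0149,-0.0389,0,0,0,-3.9],[0,0,0,0,0,0]]]'  >/dev/null
python3 -c "
from s import *
to(.577,-.2455,.12)"
```

```text
t 4.47 tcp [ 0.5835 -0.2388  0.2272] yaw -36.9 tilt [-0.006  0.002] q [ -22.2   29.6   22.9   83.7   -0.  -165.4] F [-1.4 -0.2 -0.2] rad 0.0798 phi -34.9 w -0.0001
tool shift [-0.0005  0.009   0.1072]
```

```bash
python3 -m jog '[[[0.004,0.008,0,0,0.3,0],[0.004,0.009,0.02,0,0,0],[0,0,0.035,0,0,0],[0,0,0.035,0,0,0],[0,0,0.018,0,0,0],[0,0,0,0,0,0]]]'  >/dev/null
python3 -c "
from s import *
to(.571,-.256,.118)
c=cam('scene'); cv2.imwrite('pics/s2.png',cv2.resize(c['pixels'][110:290,130:400,::-1],None,fx=2.9,fy=2.9))"
```

```text
t 5.22 tcp [ 0.5721 -0.2653  0.1169] yaw -37.5 tilt [-0.001  0.005] q [ -24.7   32.4   11.    68.7   -0.3 -167.2] F [ 0.7  0.5 -0.5] rad 0.1027 phi -23.6 w -0.0
tool shift [-0.0066 -0.0067 -0.0012]
```

View pics/s2.png

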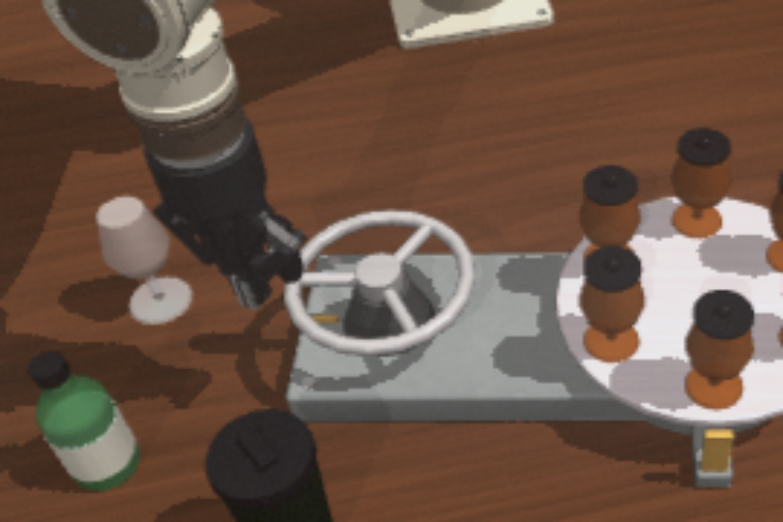

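The picture shows the closed fingertip at crop (250,300), beside the handle at about (290,265) and clear of it. The bottle, mug and clear glass are all untouched. Next I work out the pushing path.

```bash
cat > plan.py <<'E'
from s import *
import sys
def ref(th,off=.023):
    a=np.arctan2(-D[1],-D[0])-np.radians(th); e=np.array([np.cos(a),np.sin(a)]); t=np.array([e[1],-e[0]])
    m=max(0,25-th)-max(0,th-350)*-1*-1 if th<350 else -(th-350)*-1
    na=np.arctan2(t[1],t[0])-np.radians(m if th<350 else -(th-350)); n=np.array([np.cos(na),np.sin(na)])
    return H+.075*e-off*n, np.degrees(na)+180
def rows(ths,z=.117,off=.023):
    p,M=st(); yaw=np.degrees(np.arctan2(M[1,0],M[0,0])); x=p[:2]; out=[]
    for i,th in enumerate(ths):
        q,y=ref(th,off); d=q-x; c,s=np.cos(np.radians(yaw)),np.sin(np.radians(yaw))
        w=-((y-yaw+180)%360-180)
        out.append([round(c*d[0]+s*d[1],4),round(s*d[0]-c*d[1],4),round(p[2]-z,4) if i==0 else 0,round(np.degrees(M[2,1]),1) if i==0 else 0,round(-np.degrees(M[2,0]),1) if i==0 else 0,round(w,1)])
        x,yaw=q,y
    print(str(out).replace(' ',''))
if __name__=='__main__':
    a=[float(v) for v in sys.argv[1:]]; rows(np.linspace(a[0],a[1],int(a[2])))
E
python3 plan.py -4 36 9
```

```text
t 5.28 tcp [ 0.5728 -0.2657  0.1179] yaw -37.5 tilt [0.001 0.005] q [ -24.7   32.4   11.1   68.8   -0.3 -167.2] F [ 0.3  0.  -0.2] rad 0.1031 phi -24.0 w 0.0001
[[np.float64(-0.0183),np.float64(-0.0027),np.float64(0.0009),np.float64(0.3),np.float64(-0.0),np.float64(1.8)],[np.float64(-0.0059),np.float64(0.0029),0,0,0,np.float64(-0.0)],[np.float64(-0.0061),np.float64(0.0024),0,0,0,np.float64(-0.0)],[np.float64(-0.0063),np.float64(0.0019),0,0,0,np.float64(-0.0)],[np.float64(-0.0064),np.float64(0.0013),0,0,0,np.float64(-0.0)],[np.float64(-0.0065),np.float64(0.0007),0,0,0,np.float64(-0.0)],[np.float64(-0.0065),np.float64(0.0006),0,0,0,np.float64(1.0)],[np.float64(-0.0066),np.float64(0.0017),0,0,0,np.float64(5.0)],[np.float64(-0.0066),np.float64(0.0017),0,0,0,np.float64(5.0)]]
```

```bash
sed -i 's/out.append(\[/out.append([float(v) for v in [/; s/round(w,1)\])/round(w,1)]])/' plan.py
python3 -m jog '[[[-0.006,-0.001,0.001,0.3,0,1],[-0.006,-0.001,0,0,0,0.8],[-0.006,-0.0007,0,0,0,0],[-0.0059,0.0029,0,0,0,0],[-0.0061,0.0024,0,0,0,0],[-0.0063,0.0019,0,0,0,0]]]' | grep force
python3 plan.py 12 62 11
```

```text
ft_force: [2.6, -2.4, -2.9]
t 6.03 tcp [ 0.5428 -0.2479  0.1213] yaw -39.5 tilt [ 0.012 -0.002] q [-2.45e+01  2.79e+01  4.10e+00  6.55e+01 -1.00e-01 -1.65e+02] F [ 2.6 -2.4 -2.9] rad 0.0849 phi -5.8 w -0.0001
[[-0.0035,0.0002,0.0043,-0.1,-0.7,-0.2],[-0.0064,0.0012,0.0,0.0,0.0,0.0],[-0.0065,0.0006,0.0,0.0,0.0,-0.0],[-0.0066,0.0009,0.0,0.0,0.0,2.0],[-0.0066,0.0017,0.0,0.0,0.0,5.0],[-0.0066,0.0017,0.0,0.0,0.0,5.0],[-0.0066,0.0017,0.0,0.0,0.0,5.0],[-0.0066,0.0017,0.0,0.0,0.0,5.0],[-0.0066,0.0017,0.0,0.0,0.0,5.0],[-0.0066,0.0017,0.0,0.0,0.0,5.0],[-0.0066,0.0017,0.0,0.0,0.0,5.0]]
```

```bash

python3 -m jog '[[[-0.0035,0.0002,0.004,0,-0.7,0],[-0.0064,0.0012,0,0,0,0],[-0.0065,0.0006,0,0,0,0],[-0.0066,0.0009,0,0,0,2],[-0.0066,0.0017,0,0,0,5],[-0.0066,0.0017,0,0,0,5],[-0.0066,0.0017,0,0,0,5],[-0.0066,0.0017,0,0,0,5]]]' | grep force
python3 plan.py 51 106 12
python3 -c "
from h import *
save(cam('top'),'t3.png')"
```

```text
ft_force: [2.4, -3.6, -0.3]
t 7.03 tcp [ 0.499  -0.2198  0.1182] yaw -62.6 tilt [ 0.002 -0.002] q [ -23.8   22.9   -4.3   62.6    0.  -141.1] F [ 2.4 -3.6 -0.3] rad 0.0794 phi 31.0 w 0.0003
[[-0.0042,0.0002,0.0012,-0.1,-0.1,2.7],[-0.0066,0.0017,0.0,0.0,0.0,5.0],[-0.0066,0.0017,0.0,0.0,0.0,5.0],[-0.0066,0.0017,0.0,0.0,0.0,5.0],[-0.0066,0.0017,0.0,0.0,0.0,5.0],[-0.0066,0.0017,0.0,0.0,0.0,5.0],[-0.0066,0.0017,0.0,0.0,0.0,5.0],[-0.0066,0.0017,0.0,0.0,0.0,5.0],[-0.0066,0.0017,0.0,0.0,0.0,5.0],[-0.0066,0.0017,0.0,0.0,0.0,5.0],[-0.0066,0.0017,0.0,0.0,0.0,5.0],[-0.0066,0.0017,0.0,0.0,0.0,5.0]]
```

View pics/t3.png

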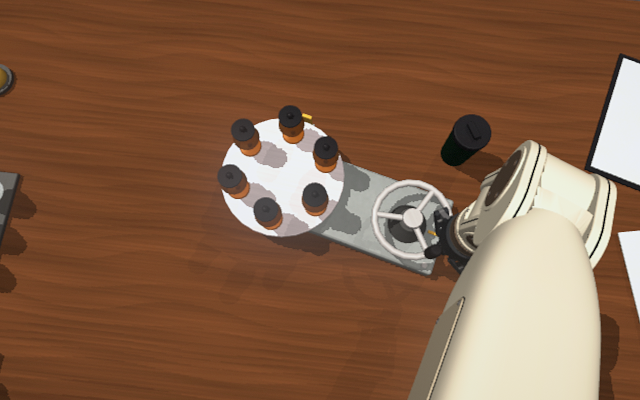

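The handle is now at (432,252), and the spokes and carousel have turned the right way. Pushing works, so I continue.

```bash

python3 -m jog '[[[-0.0042,0.0002,0.001,0,0,2.7],[-0.0066,0.0017,0,0,0,5],[-0.0066,0.0017,0,0,0,5],[-0.0066,0.0017,0,0,0,5],[-0.0066,0.0017,0,0,0,5],[-0.0066,0.0017,0,0,0,5],[-0.0066,0.0017,0,0,0,5],[-0.0066,0.0017,0,0,0,5],[-0.0066,0.0017,0,0,0,5]]]' | grep force
python3 plan.py 90 145 12
```

```text
ft_force: [0.5, -3.9, 1.7]
t 8.2 tcp [ 0.4707 -0.1664  0.1177] yaw -106.9 tilt [0.008 0.004] q [-19.2  18.5 -11.1  60.6  -0.5 -92.3] F [ 0.5 -3.9  1.7] rad 0.0848 phi 74.1 w -0.0
[[-0.0006,-0.0065,0.0007,0.2,-0.5,-2.6],[-0.0066,0.0017,0.0,0.0,0.0,5.0],[-0.0066,0.0017,0.0,0.0,0.0,5.0],[-0.0066,0.0017,0.0,0.0,0.0,5.0],[-0.0066,0.0017,0.0,0.0,0.0,5.0],[-0.0066,0.0017,0.0,0.0,0.0,5.0],[-0.0066,0.0017,0.0,0.0,0.0,5.0],[-0.0066,0.0017,0.0,0.0,0.0,5.0],[-0.0066,0.0017,0.0,0.0,0.0,5.0],[-0.0066,0.0017,0.0,0.0,0.0,5.0],[-0.0066,0.0017,0.0,0.0,0.0,5.0],[-0.0066,0.0017,0.0,0.0,0.0,5.0]]
```

```bash

python3 -m jog '[[[-0.005,-0.003,0.001,0.2,-0.5,0],[-0.0066,-0.0015,0,0,0,4],[-0.0066,0.0008,0,0,0,5],[-0.0066,0.0013,0,0,0,5],[-0.0066,0.0013,0,0,0,5],[-0.0066,0.0013,0,0,0,5],[-0.0066,0.0013,0,0,0,5],[-0.0066,0.0013,0,0,0,5]]]' | grep force
python3 plan.py 127 182 12
```

```text
ft_force: [-1.7, -4.0, 3.4]
t 9.2 tcp [ 0.4872 -0.1201  0.116 ] yaw -141.4 tilt [0.012 0.008] q [-13.7  19.2 -10.2  61.3  -0.3 -52.3] F [-1.7 -4.   3.4] rad 0.0812 phi 108.4 w 0.0003
[[-0.0029,-0.0019,-0.001,0.4,-0.7,-0.1],[-0.0066,0.0017,0.0,0.0,0.0,5.0],[-0.0066,0.0017,0.0,0.0,0.0,5.0],[-0.0066,0.0017,0.0,0.0,0.0,5.0],[-0.0066,0.0017,0.0,0.0,0.0,5.0],[-0.0066,0.0017,0.0,0.0,0.0,5.0],[-0.0066,0.0017,0.0,0.0,0.0,5.0],[-0.0066,0.0017,0.0,0.0,0.0,5.0],[-0.0066,0.0017,0.0,0.0,0.0,5.0],[-0.0066,0.0017,0.0,0.0,0.0,5.0],[-0.0066,0.0017,0.0,0.0,0.0,5.0],[-0.0066,0.0017,0.0,0.0,0.0,5.0]]
```

```bash

python3 -m jog '[[[-0.005,-0.002,-0.001,0.4,-0.7,2],[-0.0066,0.001,-0.0005,0,0,5],[-0.0066,0.0013,0,0,0,5],[-0.0066,0.0013,0,0,0,5],[-0.0066,0.0013,0,0,0,5],[-0.0066,0.0013,0,0,0,5],[-0.0066,0.0013,0,0,0,5],[-0.0066,0.0013,0,0,0,5],[-0.0066,0.0013,0,0,0,5]]]' | grep force
python3 plan.py 170 225 12
```

```text
ft_force: [-3.3, 0.6, 1.2]
t 10.32 tcp [ 0.5201 -0.0877  0.111 ] yaw 176.1 tilt [0.04  0.008] q [-9.7 23.3 -4.9 64.1  0.2 -5.8] F [-3.3  0.6  1.2] rad 0.0841 phi 140.8 w 0.0002
[[-0.018,0.0014,-0.006,0.5,-2.3,0.4],[-0.0066,0.0017,0.0,0.0,0.0,5.0],[-0.0066,0.0017,0.0,0.0,0.0,5.0],[-0.0066,0.0017,0.0,0.0,0.0,5.0],[-0.0066,0.0017,0.0,0.0,0.0,5.0],[-0.0066,0.0017,0.0,0.0,0.0,5.0],[-0.0066,0.0017,0.0,0.0,0.0,5.0],[-0.0066,0.0017,0.0,0.0,0.0,5.0],[-0.0066,0.0017,0.0,0.0,0.0,5.0],[-0.0066,0.0017,0.0,0.0,0.0,5.0],[-0.0066,0.0017,0.0,0.0,0.0,5.0],[-0.0066,0.0017,0.0,0.0,0.0,5.0]]
```

```bash

python3 -m jog '[[[-0.004,0,-0.004,0.4,-1.6,0],[-0.005,0,-0.003,0,-0.7,0],[-0.005,0,0,0,0,0]]]' | grep force
python3 plan.py 170 225 12
```

```text
ft_force: [-3.9, -0.9, 2.9]
t 10.7 tcp [ 0.53   -0.0873  0.1158] yaw 176.4 tilt [0.008 0.003] q [-9.4 22.7 -5.  62.7  0.1 -5.8] F [-3.9 -0.9  2.9] rad 0.0809 phi 147.3 w -0.0003
[[-0.0082,0.0003,-0.0012,0.2,-0.5,0.8],[-0.0066,0.0017,0.0,0.0,0.0,5.0],[-0.0066,0.0017,0.0,0.0,0.0,5.0],[-0.0066,0.0017,0.0,0.0,0.0,5.0],[-0.0066,0.0017,0.0,0.0,0.0,5.0],[-0.0066,0.0017,0.0,0.0,0.0,5.0],[-0.0066,0.0017,0.0,0.0,0.0,5.0],[-0.0066,0.0017,0.0,0.0,0.0,5.0],[-0.0066,0.0017,0.0,0.0,0.0,5.0],[-0.0066,0.0017,0.0,0.0,0.0,5.0],[-0.0066,0.0017,0.0,0.0,0.0,5.0],[-0.0066,0.0017,0.0,0.0,0.0,5.0]]
```

```bash
python3 -c "
from h import *
save(cam('scene'),'s4.png')"
```

```text
(no output)
```

View pics/s4.png

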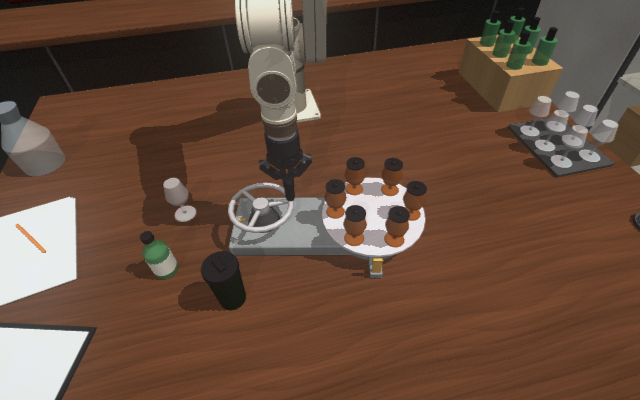

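The handle is now on the carousel side, hidden behind the fingers at (290,190). The glasses nearest it, about (335,197), are clear. I continue with slightly larger shifts to make up the lag.

```bash

python3 -m jog '[[[-0.008,0,-0.001,0.2,-0.6,0.8],[-0.008,0.0014,-0.0005,0,-0.2,4],[-0.008,0.0014,-0.0005,0,-0.2,5],[-0.008,0.0014,-0.0005,0,-0.2,5],[-0.008,0.0014,-0.0005,0,-0.2,5],[-0.008,0.0014,-0.0005,0,-0.2,5],[-0.008,0.0014,-0.0005,0,-0.2,5]]]' | grep force
python3 plan.py 200 255 12
```

```text
ft_force: [-3.4, 1.9, -1.2]
t 11.62 tcp [ 0.5867 -0.0915  0.1172] yaw 145.7 tilt [-0.015  0.007] q [-8.8 27.5  2.9 64.4 -0.  25.5] F [-3.4  1.9 -1.2] rad 0.079 phi 189.0 w -0.0003
[[0.0079,-0.0025,0.0002,0.4,0.9,0.0],[-0.0066,0.0017,0.0,0.0,0.0,5.0],[-0.0066,0.0017,0.0,0.0,0.0,5.0],[-0.0066,0.0017,0.0,0.0,0.0,5.0],[-0.0066,0.0017,0.0,0.0,0.0,5.0],[-0.0066,0.0017,0.0,0.0,0.0,5.0],[-0.0066,0.0017,0.0,0.0,0.0,5.0],[-0.0066,0.0017,0.0,0.0,0.0,5.0],[-0.0066,0.0017,0.0,0.0,0.0,5.0],[-0.0066,0.0017,0.0,0.0,0.0,5.0],[-0.0066,0.0017,0.0,0.0,0.0,5.0],[-0.0066,0.0017,0.0,0.0,0.0,5.0]]
```

```bash

python3 -m jog '[[[-0.004,-0.001,0,0.4,0.9,6],[-0.0066,0.001,0,0,0,6],[-0.0066,0.0014,0,0,0,5],[-0.0066,0.0014,0,0,0,5],[-0.0066,0.0014,0,0,0,5],[-0.0066,0.0014,0,0,0,5],[-0.0066,0.0014,0,0,0,5],[-0.0066,0.0014,0,0,0,5]]]' | grep force
python3 plan.py 245 300 12
```

```text
ft_force: [-1.4, 4.0, -0.4]
t 12.62 tcp [ 0.6307 -0.1201  0.1178] yaw 102.6 tilt [0.014 0.013] q [-11.3  33.2  12.5  68.9   1.   66.1] F [-1.4  4.  -0.4] rad 0.0871 phi 225.4 w 0.0001
[[-0.006,-0.0073,0.0008,0.8,-0.8,2.0],[-0.0066,0.0017,0.0,0.0,0.0,5.0],[-0.0066,0.0017,0.0,0.0,0.0,5.0],[-0.0066,0.0017,0.0,0.0,0.0,5.0],[-0.0066,0.0017,0.0,0.0,0.0,5.0],[-0.0066,0.0017,0.0,0.0,0.0,5.0],[-0.0066,0.0017,0.0,0.0,0.0,5.0],[-0.0066,0.0017,0.0,0.0,0.0,5.0],[-0.0066,0.0017,0.0,0.0,0.0,5.0],[-0.0066,0.0017,0.0,0.0,0.0,5.0],[-0.0066,0.0017,0.0,0.0,0.0,5.0],[-0.0066,0.0017,0.0,0.0,0.0,5.0]]
```

```bash

python3 -m jog '[[[-0.004,-0.004,0.001,0.8,-0.8,1],[-0.0066,-0.003,0,0,0,3],[-0.0066,0,0,0,0,5],[-0.0066,0.001,0,0,0,5],[-0.0066,0.001,0,0,0,5],[-0.0066,0.001,0,0,0,5],[-0.0066,0.001,0,0,0,5],[-0.0066,0.001,0,0,0,5]]]' | grep force
python3 plan.py 285 340 12
```

```text
ft_force: [-0.2, 3.9, 0.4]
t 13.62 tcp [ 0.6363 -0.1642  0.1177] yaw 68.5 tilt [0.012 0.008] q [-14.8  34.8  15.3  69.9   0.6  96.7] F [-0.2  3.9  0.4] rad 0.0808 phi 255.8 w 0.0001
[[-0.0168,0.0022,0.0007,0.5,-0.7,7.8],[-0.0066,0.0017,0.0,0.0,0.0,5.0],[-0.0066,0.0017,0.0,0.0,0.0,5.0],[-0.0066,0.0017,0.0,0.0,0.0,5.0],[-0.0066,0.0017,0.0,0.0,0.0,5.0],[-0.0066,0.0017,0.0,0.0,0.0,5.0],[-0.0066,0.0017,0.0,0.0,0.0,5.0],[-0.0066,0.0017,0.0,0.0,0.0,5.0],[-0.0066,0.0017,0.0,0.0,0.0,5.0],[-0.0066,0.0017,0.0,0.0,0.0,5.0],[-0.0066,0.0017,0.0,0.0,0.0,5.0],[-0.0066,0.0017,0.0,0.0,0.0,5.0]]
```

```bash

python3 -m jog '[[[-0.006,0,0.001,0.5,-0.7,4],[-0.007,0.001,0,0,0,5],[-0.007,0.001,0,0,0,5],[-0.007,0.001,0,0,0,5],[-0.007,0.001,0,0,0,5],[-0.007,0.001,0,0,0,5],[-0.007,0.001,0,0,0,5]]]' | grep force
python3 plan.py 315 350 8
python3 -c "
from h import *
save(cam('top'),'t5.png')"
```

```text
ft_force: [3.1, 1.4, -0.8]
t 14.5 tcp [ 0.6269 -0.203   0.1189] yaw 34.2 tilt [0.022 0.014] q [-18.2  34.3  14.6  68.9   0.5 127.6] F [ 3.1  1.4 -0.8] rad 0.0814 phi 284.3 w 0.0
[[-0.0188,0.0039,0.0019,0.8,-1.2,3.6],[-0.0066,0.0017,0.0,0.0,0.0,5.0],[-0.0066,0.0017,0.0,0.0,0.0,5.0],[-0.0066,0.0017,0.0,0.0,0.0,5.0],[-0.0066,0.0017,0.0,0.0,0.0,5.0],[-0.0066,0.0017,0.0,0.0,0.0,5.0],[-0.0066,0.0017,0.0,0.0,0.0,5.0],[-0.0066,0.0017,0.0,0.0,0.0,5.0]]
```

View pics/t5.png

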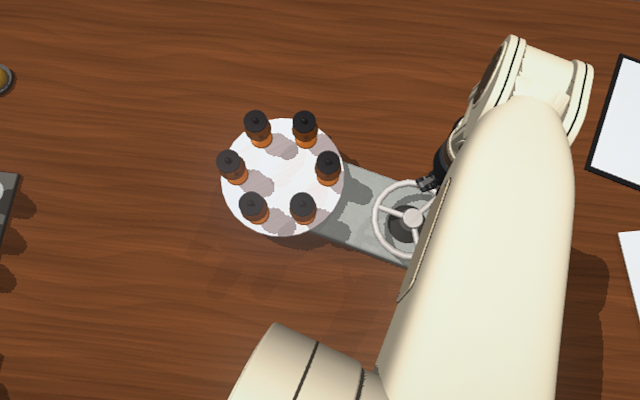

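```bash

python3 -m jog '[[[-0.006,0.001,0.001,0.8,-1.2,5],[-0.007,0.001,0,0,0,5],[-0.007,0.001,0,0,0,5],[-0.007,0.001,0,0,0,5],[-0.007,0.001,0,0,0,5]]]' | grep force
python3 plan.py 330 350 5
python3 -c "
from h import *
c=cam('scene'); cv2.imwrite('pics/s6.png',cv2.resize(c['pixels'][140:290,150:350,::-1],None,fx=4,fy=4))"
```

```text
ft_force: [4.4, 0.4, -1.1]
t 15.18 tcp [ 0.6088 -0.2234  0.1209] yaw 9.1 tilt [0.021 0.009] q [-2.020e+01  3.310e+01  1.280e+01  6.840e+01  1.000e-01  1.507e+02] F [ 4.4  0.4 -1.1] rad 0.0798 phi -56.2 w 0.0003
[[-0.0118,0.0048,0.0039,0.5,-1.2,-6.6],[-0.0066,0.0017,0.0,0.0,0.0,5.0],[-0.0066,0.0017,0.0,0.0,0.0,5.0],[-0.0066,0.0017,0.0,0.0,0.0,5.0],[-0.0066,0.0017,0.0,0.0,0.0,5.0]]
```

View pics/s6.png

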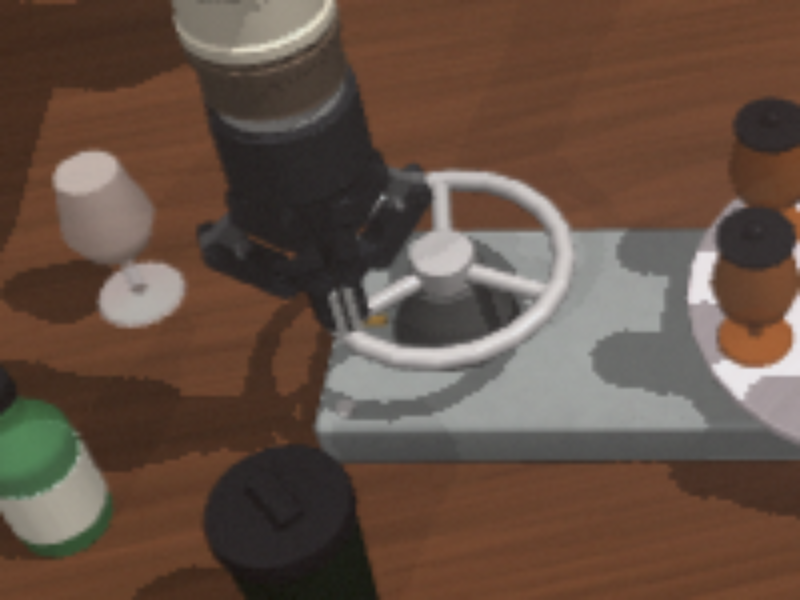

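The handle spoke runs to the lower left, about (360,312) in the crop, and the other two spokes end at (537,292) and (440,190). I measure the wheel angle from those spoke ends.

```bash
cat > ang.py <<'E'
from s import *
def ang(c,uv,z=.095):
    r=plane(c,*uv,z)[:2]-H; return np.degrees(np.arctan2(-D[1],-D[0])-np.arctan2(r[1],r[0]))%120, np.hypot(*r)
E
python3 - <<'E'
from ang import *
c=cam('scene')
for u,v in((537,292),(440,190),(362,312)): print(ang(c,(150+u/4,140+v/4)))
E
python3 -m jog '[[[-0.006,0.001,0.002,0.5,-1.2,3],[-0.007,0.001,0.001,0,-0.3,3],[-0.007,0.001,0.001,0,0,3]]]' | grep force
python3 - <<'E'
from ang import *
from plan import ref
p,M=st()
for th in (340,350,358): print(th,ref(th)[0].round(4),(M.T@np.r_[ref(th)[0]-p[:2],0]).round(4))
c=cam('scene'); cv2.imwrite('pics/s7.png',cv2.resize(c['pixels'][140:290,150:350,::-1],None,fx=4,fy=4))
E
```

```text
(np.float64(80.17756286814509), np.float64(0.06277922683860268))
(np.float64(79.87600890848745), np.float64(0.0681535623749748))
(np.float64(81.57141454452946), np.float64(0.058744124000162434))
ft_force: [4.1, -0.6, 1.1]
t 15.65 tcp [ 0.5948 -0.2302  0.1203] yaw 0.5 tilt [0.006 0.006] q [-21.1  32.6  11.8  68.8  -0.2 158.4] F [ 4.1 -0.6  1.1] rad 0.077 phi -45.0 w -0.0
340 [ 0.5858 -0.2364] [-0.0091  0.006  -0.    ]
350 [ 0.5728 -0.2405] [-0.0222  0.0101 -0.0001]
358 [ 0.5624 -0.239 ] [-0.0325  0.0085 -0.0002]
```

View pics/s7.png

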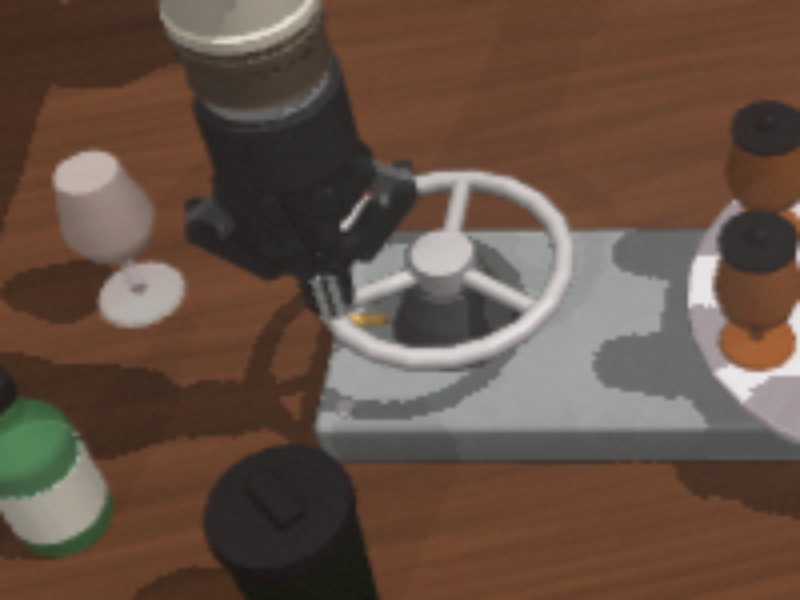

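The spokes, now at (528,302) and (460,190) in the crop, agree with the pose: wheel was at ≈320° and is now ≈332°. I make the final approach in small steps.

```bash

python3 -m jog '[[[-0.006,0.003,0.002,0.3,-0.4,2],[-0.006,0.003,0.001,0,0,2],[-0.006,0.003,0,0,0,2],[-0.004,0.002,0,0,0,0]]]' | grep force
python3 - <<'E'
from ang import *
from plan import ref
p,M=st()
for th in (350,356,359): print(th,ref(th)[0].round(4),(M.T@np.r_[ref(th)[0]-p[:2],0]).round(4))
E
```

```text
ft_force: [4.2, 0.0, 1.7]
t 16.2 tcp [ 0.5731 -0.2417  0.1189] yaw -5.7 tilt [0.004 0.002] q [-22.8  31.    9.   67.7  -0.  162.8] F [4.2 0.  1.7] rad 0.0797 phi -27.1 w 0.0
350 [ 0.5728 -0.2405] [-0.0004 -0.0011 -0.    ]
356 [ 0.565  -0.2395] [-0.0083 -0.0014 -0.    ]
359 [ 0.5611 -0.2387] [-0.0122 -0.0018 -0.0001]
```

```bash

python3 -m jog '[[[-0.004,-0.0006,0.001,0,-0.3,0],[-0.004,-0.0006,0,0,0,0],[0,0,0,0,0,0]]]' | grep force
python3 - <<'E'
from ang import *
p,M=st()
c=cam('scene'); cv2.imwrite('pics/s8.png',cv2.resize(c['pixels'][165:245,215:310,::-1],None,fx=7,fy=7,interpolation=2))
h=cv2.cvtColor(c['pixels'],cv2.COLOR_RGB2HSV).astype(int); w=(h[...,1]<45)&(h[...,2]>185)
# spoke centroids: bright pixels 30-62 mm from the hub at z=.095
P=[(u,v) for v in range(175,240) for u in range(222,300) if w[v,u]]
A=np.array([ (np.degrees(np.arctan2(-D[1],-D[0])-np.arctan2(*(plane(c,u,v,.097)[:2]-H)[::-1]))%360, np.hypot(*(plane(c,u,v,.097)[:2]-H))) for u,v in P])
s=A[(A[:,1]>.036)&(A[:,1]<.062),0]; print(np.histogram(s,36,(0,360))[0])
for c0 in(120,240):
    d=s-c0; d=d[abs(d)<20]; print(c0,len(d),d.mean().round(1),np.median(d).round(1))
E
```

```text
ft_force: [2.7, -0.6, 1.7]
t 16.57 tcp [ 0.564  -0.2399  0.1179] yaw -5.7 tilt [-0.002  0.002] q [-23.   30.4   7.7  67.4  -0.2 162.7] F [ 2.7 -0.6  1.7] rad 0.0764 phi -20.7 w -0.0005
[16  0  0  0  0  0  0  0  0  0  6 17  0  0  0  0  0  0  0  0  0  0  1 20
  0  0  0  0  0  0  0  0  0  0  0 10]
120 23 -7.8 -7.7
240 21 -5.8 -5.8
```

View pics/s8.png

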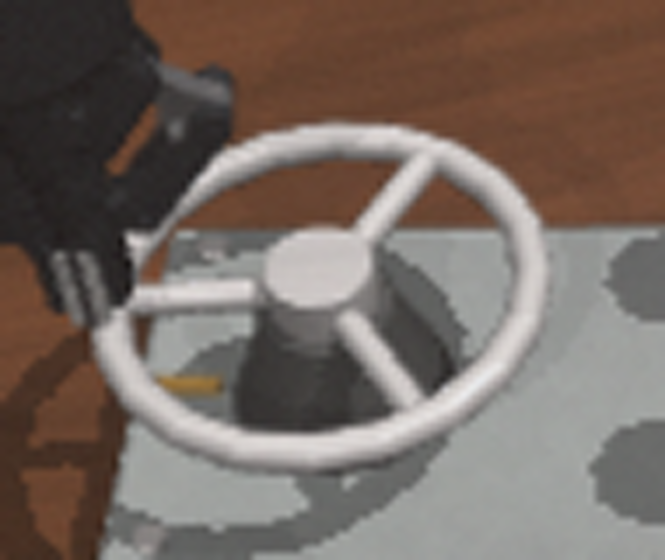

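The handle spoke is now nearly at home, running left from the hub to (130,295) in the crop. I run the same spoke measure on the first picture and compare with that as the zero.

```bash
cat >> ang.py <<'E'
def spokes(c):
    h=cv2.cvtColor(c['pixels'],cv2.COLOR_RGB2HSV).astype(int); w=(h[...,1]<45)&(h[...,2]>185)
    P=[(u,v) for v in range(175,240) for u in range(222,300) if w[v,u]]
    r=np.array([plane(c,u,v,.097)[:2]-H for u,v in P]); n=np.hypot(*r.T)
    a=np.degrees(np.arctan2(-D[1],-D[0])-np.arctan2(r[:,1],r[:,0])); s=a[(n>.036)&(n<.062)]
    o=[]
    for c0 in(0,120,240):
        d=(s-c0+180)%360-180; d=d[abs(d)<20]; o.append((len(d),d.mean().round(1)))
    return o
E
python3 - <<'E'
from ang import *
print('start',spokes(np.load('scene0.npy',allow_pickle=True).item())); print('now',spokes(cam('scene')))
E
```

```text
start [(31, np.float64(5.0)), (21, np.float64(-3.7)), (21, np.float64(-0.9))]
now [(26, np.float64(0.5)), (23, np.float64(-7.8)), (21, np.float64(-5.8))]
```

By that zero the wheel is 4.5° short, about 5.9 mm of arc.

```bash

python3 -m jog '[[[-0.003,-0.0006,0,0,0,0],[-0.002,-0.0003,0,0,0,0],[0,0,0,0,0,0]]]' | grep -E 'force|pos'
python3 -c "
from ang import *
print(spokes(cam('scene')));st()"
```

```text
eef_pos: [0.5593, -0.2386, 0.1176]
ft_force: [2.3, -0.7, 1.4]
[(21, np.float64(3.1)), (24, np.float64(-5.1)), (21, np.float64(-1.9))]
t 17.1 tcp [ 0.5593 -0.2386  0.1176] yaw -5.7 tilt [-0.002  0.003] q [-23.   29.8   6.7  67.   -0.2 162.7] F [ 2.  -0.8  1.2] rad 0.0747 phi -17.2 w -0.0002
```

About 1.4° short, well within tolerance. I back straight off and rise.

```bash

python3 -m jog '[[[0.006,0,0,0,0,0],[0.012,0,0,0,0,0],[0.012,0,-0.01,0,0,0],[0,0,-0.04,0,0,0],[0,0,-0.045,0,0,0],[0,0,-0.045,0,0,0],[0.04,0,-0.01,0,0,0],[0.03,0,0,0,0,0],[0,0,0,0,0,0],[0,0,0,0,0,0]]]' | grep -E 'force|pos'
python3 - <<'E'
from ang import *
st(); c=cam('scene'); print(spokes(c)); S=np.load('scene0.npy',allow_pickle=True).item()
def dark(c):
    m=c['pixels'][180:206,218:238].max(2)<45; ys,xs=np.nonzero(m); return len(xs),xs.mean()+218,ys.mean()+180
print('handle px start/now',dark(S),dark(c)); save(c,'s9.png')
for n,b in(('mug',(200,250,250,312)),('bottle',(138,228,182,282)),('glass',(160,175,200,224))):
    x0,y0,x1,y1=b; print(n,np.abs(c['pixels'][y0:y1,x0:x1].astype(int)-S['pixels'][y0:y1,x0:x1]).mean().round(2))
E
```

```text
eef_pos: [0.6604, -0.2461, 0.2623]
ft_force: [0.1, -0.8, -0.3]
t 18.35 tcp [ 0.6604 -0.2461  0.2623] yaw -5.6 tilt [-0.023 -0.003] q [-20.4  41.5  48.7  98.5  -0.2 165.3] F [ 0.1 -0.8 -0.3] rad 0.1332 phi 293.7 w -0.0001
[(29, np.float64(4.8)), (26, np.float64(-5.1)), (24, np.float64(-1.4))]
handle px start/now (137, np.float64(228.05109489051094), np.float64(197.13138686131387)) (142, np.float64(227.5211267605634), np.float64(196.48591549295776))
mug 2.73
bottle 4.58
glass 8.21
```

View pics/s9.png

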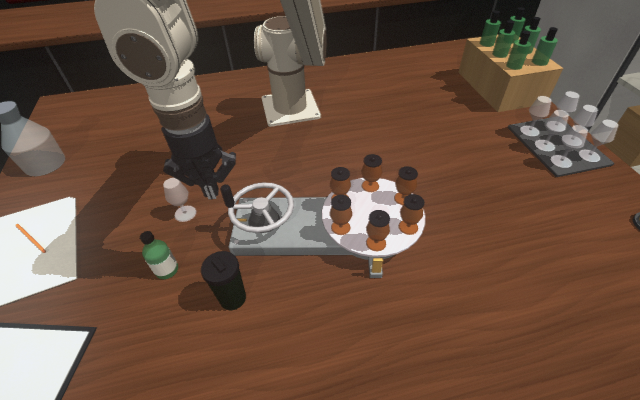

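The handle is back at (227.5,196.5), against (228,197) at the start. A glass stands by the post at (376,267), the bystanders stand in place, and the arm is clear. I hand the job in.

```bash
python3 -c "
from h import *
print(bot.job_done())"
```

```text
the job is handed in; nothing more can be done
None
```

I pushed the hand wheel clockwise through one full turn with the closed fingers, without gripping the handle or turning it back. I then backed off, rose clear and handed the job in at about 18 s on the robot's clock. The hand-in gives no verdict, so what follows is from my own checks.

- **Wheel angle:** the three spokes read −0.2°, −1.4° and −0.5° from their starting angles, so the wheel is within about 1.5° of a full turn (limit 8°).
- **Handle:** its centre in the scene picture is within 1 pixel of where it started, roughly 2 mm.
- **Forces:** the wrist force read 3 to 6 N at the end of each pushing move, and about zero after I came away. I did not measure contact force on the handle or carousel directly.
- **Serving post and bystanders:** in the last picture a glass stands by the brass post. The mug, loose glass and bottle look upright and in place. I did not measure the glass-to-post distance.
- **Pixel differences:** these were small for the mug (2.7) and bottle (4.6). The loose glass read higher (8.2), probably because the gripper is close to it in that picture; it looks unmoved.

**Checks that disagreed:**
- Two of the first circle fits, the rim from above and the carousel in the scene view, were spoiled by the bright base, and I dropped them.
- The handle top came out at 0.161 m, against 0.165 m in the text.
- The arm lagged up to about 18 mm behind the planned path and tilted up to 2.3°. I corrected both as it went.

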